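Riddle the small chestnuts out into the roasting tin

ROBOT

A 7-joint arm with a two-finger parallel gripper is mounted at the origin on the work surface. World frame = base frame: x ahead of the robot, y to its left, z up, the work surface at z = 0. Lengths are in m, angles in degrees, forces in N, time in s.
With the tool pointing down it reaches from about 0.35 to 0.9 m from the base axis. Payload 7.2 kg.
Tool frame: the origin (TCP) lies midway between the tips of the shut fingers; the grasp point (between the pads) lies 19 mm behind it (ctrl.pinch_z is the distance from the TCP to the grasp point, in m); z points along the fingers, y is the line along which they close (so a half turn about z gives the same grasp; the last joint's range is limited). The gripper opens to 85 mm and grips with 20 to 120 N. Pads are 22 mm wide; open, the fingers measure 114 mm over their backs; the gripper's body (76 mm by 85 mm) begins 54 mm behind the grasp point. The pads swing forward as they close: fully open they stand 13 mm farther back than shut.
Start: joints at [-67.277, 23.554, -0.728, 91.456, 0.321, 64.991, -4.71], TCP at [0.28, 0.559, 0.231] pointing down, gripper open.
Joint ranges: [-169.25, 169.25], [-16.82, 113.86], [-84.01, 82.57], [7.8, 145.47], [-59.2, 239.2], [7.22, 106.19], [-163.78, 163.78]. Speed limits (degrees/s): [136.94, 136.94, 172.46, 172.46, 180, 180, 180].

INTERFACE

Orientations are given as [roll, pitch, yaw] about the fixed x, y, z axes, in that order (R = Rz(yaw) Ry(pitch) Rx(roll)).
In Python, from plant import ctrl gives the robot as it stands.
- The arm moves only by the tool drive_tool, never from a script. Its argument "targets" is one flat list of numbers, 7 for each row, row after row: the shift along the tool's x, y, z in units of 40 mm (1.0 is 40 mm), then the turn, a rotation vector about the tool's x, y, z in units of 5 degrees (1.0 is 5 degrees), then the finger opening in mm, from 0 to 85.4. A call has exactly 8 rows; each row is the pose to reach, as a shift and turn from the pose commanded when the call began, along the tool's axes at that moment; what a row does not reach only later rows make up. A row lasts 1/10 s, in which the tool goes at most 50 mm and 8.59 degrees, less where a joint would pass 70% of its speed; a pose out of reach is approached as far as the arm can. A call with a gripper value outside its range is refused whole. The fingers move at their own pace and stop on an object; "force" is the grip in N (left out, the last holds). Time passes only in rows, so rows that repeat a pose let the fingers close, or fill a call up. It gives the time, the measured TCP pose, the force, the opening and the grip force at its end, in the units of the state.
- ctrl.observe(): the state, without advancing time (a new reading comes with each control period).
- ctrl.read_camera(name): name is "side" or "top" or "wrist"; returns a dict with "color" (384x512x3 uint8, red, green, blue), "depth" (384x512 float32, m along the optical axis (not along the pixel's ray), 0 where there is no reading), "vertical_fov" (degrees; the focal length in pixels is half the picture's height over the tangent of half this angle, whatever the lens; pixels are square), "cx", "cy" (the principal point, pixels), "R" (3x3) and "t" (3): a world point X has camera coordinates R X + t. Camera axes: x right, y down, z forward; pixel columns grow to the right and rows downward; lengths in m; the calibration is good to about 2 mm. The wrist camera is an equidistant fisheye: a pixel r from the principal point sees the ray r / f radians off the axis. A picture is of the moment at which its call begins.
- ctrl.hand_in(): hands the job in; it is judged then, once.
The state is a dict: "t": time; "joints": joint angles; "dq": joint speeds; "effort": joint torques, N m; "tool_pos": TCP position; "eef_rot": TCP orientation; "contact_force": force on the tool from outside, world axes, zero at the start; "wrist_torque": the same for the moment, N m; "width": finger opening in m; "gripper_force": force on a finger pad.
Only numpy, scipy, OpenCV 4.12 (cv2) and the standard library are available. Lean on these libraries where they do the work, as an engineer would, in place of code of your own. Each camera call takes 0.05 s, during which the arm holds its last target. There are 200 camera calls.

TASK

Small chestnuts roast quicker than big ones, so sort them: lift the loaded riddle off the white board, hold it level above the black roasting tin and shake it side to side until all five small chestnuts have fallen through into the tin. Then stand the riddle flat on the board again, set down gently and not dropped, with the three big chestnuts still in it. Leave the oil bottle, the bowl and the brush where they are.

Things in the scene. Friction and masses are not known exactly. Their poses are not given: they have to be found in the camera images.
- riddle: The riddle (a sieve): loose square beech frame, open on top, 195 x 195 mm outside, walls 58 mm high, 9 mm thick, with a punched steel bottom and a wooden bar handle over its middle, along its x axis, on an upright at each end. About 0.42 kg empty (0.85 to 1.25 of it) plus the chestnuts' 0.12 kg. Starts standing on the board. Origin: centre of the frame's underside (foot); z up.
- riddle_handle (a point): The middle of the riddle's bar handle, 150 mm above the frame's foot, straight above its centre of mass; axes as riddle, x along the bar. The bar is 22 mm wide (y), 26 mm high, free over 193 mm between the uprights; pinch it from above across its width.
- riddle_bottom (a point): Centre of the upper face of the riddle's punched steel bottom, 16 mm above the foot of the frame. The sheet is 3 mm thick with 5 x 5 square holes of 29 mm and flat strips 8 mm wide between them: strips centred at -55.5, -18.5, 18.5 and 55.5 mm in x and in y.
- tin: Deep black enamelled roasting tin, 360 mm (x) x 300 mm (y) outside, 53 mm high, walls and floor 4 mm, with a rim lip reaching 8 mm and wire handles 23 mm beyond the walls. It does not move. Origin: centre of its underside, on the table; z up.
- board: White plastic chopping board, 380 mm (x) x 280 mm (y) x 12 mm thick, with a slot handle in its +x end. It does not move. Origin: centre of its underside, on the table; z up. Its top lies 12 mm above the table.
- small0: A small chestnut: 24 mm across, 18 mm high, flat base and domed back, brown, 10 g; passes the holes. Origin: centre of its flat base, z towards its tip (any way round once it has tumbled). The eight chestnuts start spread at random over the riddle's bottom, each flat on a crossing of two strips (within 4 mm).
- small1: A small chestnut, the same as small0. On its crossing a chestnut stays put while the riddle is carried smoothly; it slides on the steel from about 0.35 g of sideways acceleration (0.28 to 0.42), as in strokes of 40 mm made in 0.15 s or less, and drops once its middle is over a hole.
- small2: A small chestnut, the same as small0.
- small3: A small chestnut, the same as small0.
- small4: A small chestnut, the same as small0.
- big0: A big chestnut: 40 mm across, 29 mm high, flat base and domed back, brown, 22 g; too big for the holes. Origin: centre of its flat base, z towards its tip.
- big1: A big chestnut, the same as big0.
- big2: A big chestnut, the same as big0.
- oil: Bystander: yellow oil bottle with green label and cap, 77 mm across, 182 mm high. Origin: centre of its base.
- bowl: Bystander: white bowl, 170 mm across, 75 mm high, empty. Origin: centre of its base.
- brush: Bystander: magenta silicone pastry brush lying flat, 220 mm long, 36 mm wide, 12 mm high. Origin: on the table below its middle; x towards its bristles.
Not all that is in view belongs to the job. What is shaped like the big1 but purple is not meant.

How it is judged:
By the outcome, as a careful person would: the job done as asked, in the order asked, and still so for the second after the job is handed in, with the robot touching nothing.
It also fails if it takes over 58 s, if anything falls off the work surface, if the arm or the gripper's body presses on something with over 40 N, if the wrist force passes 120 N, or if a joint passes its speed limit or range.

## Working session

There is one attempt and no reset: what is moved stays moved. The work goes in short steps, Python scripts to look and compute and a tool call to move; the robot and the scene stay as the last step left them, time stands still between calls to the robot, and variables do not carry over. Pictures are saved under pics/ and viewed, at most 10 in all, crops included, and the job is handed in when it is done.

Besides the shell and the picture viewer there is one more tool, called after "Emit:" in YAML: its name, and indented under it one key for each argument. drive_tool: Moves the arm, as the interface text tells. Its arguments: {"type":"object","properties":{"targets":{"type":"array"},"force":{"type":"number"}},"required":["targets"]}

```bash
mkdir -p pics; cat > h.py <<'E'
import numpy as np, cv2
from plant import ctrl
def shot(name, fn):
    c=ctrl.read_camera(name); cv2.imwrite('pics/'+fn+'.png', cv2.cvtColor(c['color'],cv2.COLOR_RGB2BGR)); np.save('pics/'+fn+'.npy',c,allow_pickle=True); return c
def load(fn): return np.load('pics/'+fn+'.npy',allow_pickle=True).item()
def cloud(c):
    H,W=c['depth'].shape; f=H/2/np.tan(np.radians(c['vertical_fov'])/2)
    v,u=np.mgrid[:H,:W]; d=c['depth']
    P=np.stack([(u-c['cx'])/f*d,(v-c['cy'])/f*d,d],-1)
    return (P-c['t'])@c['R']
E
python3 - <<'E'
from h import *
for n in ['top','side']:
    c=shot(n,n+'0'); print(n,c['vertical_fov'],c['t'],c['R'].round(3).tolist())
print(ctrl.observe())
a=cv2.imread('pics/top0.png')
E
```

```text
top 56.78902571051272 [-0.00784045  0.58869489  1.12768884] [[-0.004, -1.0, 0.014], [-0.984, 0.001, -0.18], [0.18, -0.014, -0.984]]
side 49.99842059136278 [0.57062959 0.1117046  1.57648908] [[-0.998, -0.066, -0.017], [-0.027, 0.617, -0.786], [0.063, -0.784, -0.618]]
{'t': 0.1, 'joints': array([-67.27652151,  23.59634901,  -0.72741037,  91.49778563,
         0.31958086,  64.99113933,  -4.7092981 ]), 'dq': array([-0.06765894, -0.21641993,  0.06057517, -0.13617964, -0.12418823,
        0.09510603,  0.01579671]), 'effort': array([ 2.12255545e-03, -6.01830626e+01,  6.83545936e-01, -3.00088263e+01,
        1.38973133e-02,  6.33953110e-03, -2.74707293e-05]), 'tool_pos': array([0.2799915 , 0.55828489, 0.23053779]), 'eef_rot': array([-1.79916904e+02,  5.09130143e-03,  1.53369352e+02]), 'contact_force': array([ 0.32524002, -0.27335   ,  0.32258758]), 'wrist_torque': array([ 0.03178113, -0.01020709, -0.04701655]), 'gripper_force': 0.0, 'width': 0.08521612455603497}
```

View pics/top0.png

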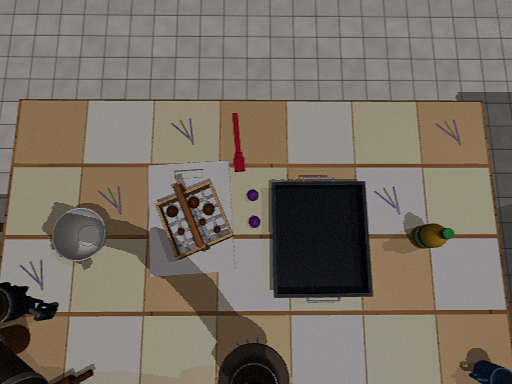

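View pics/side0.png

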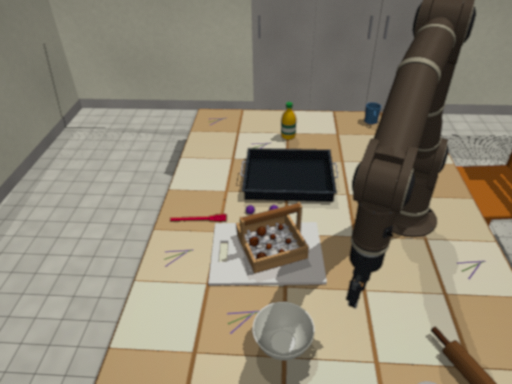

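Top view: the riddle is at about (193,218) on the board, with its bar running from (178,186) to (205,247). The tin is centred at about (320,238), with the purple decoys between them, the brush at (238,145), the bowl at (79,235) and the oil at (430,237).

```bash
python3 - <<'E'
from h import *
for n in ['top0','side0']:
    c=load(n); P=cloud(c); x,y,z=P[...,0],P[...,1],P[...,2]
    ok=c['depth']>0
    roi=ok&(x>.4)&(x<.75)&(y>.08)&(y<.42)
    m=roi&(z>.155)&(z<.185)
    q=P[m]; 
    (cx,cy),wh,a=cv2.minAreaRect((q[:,:2]*1000).astype(np.float32))
    print(n,'bar',m.sum(),cx,cy,wh,a,'zmax',np.percentile(q[:,2],[5,50,95]))
    m=roi&(z>.055)&(z<.085); q=P[m]; print(' frame',cv2.minAreaRect((q[:,:2]*1000).astype(np.float32)))
    b=roi&(abs(z-.012)<.004); print(' board z',np.median(z[b]))
    t=ok&(x>.25)&(x<.8)&(y<.02)&(y>-.45)&(z>.045)&(z<.06); q=P[t]; print(' tin',np.percentile(q,[1,50,99],axis=0).round(3).tolist(), cv2.minAreaRect((q[:,:2]*1000).astype(np.float32)))
    col=c['color'].astype(int); bd=ok&(col.min(-1)>150)&(abs(z-.012)<.004)&(x>.35)&(x<.85)&(y>.05)&(y<.42)
    bd=cv2.morphologyEx(bd.astype(np.uint8),cv2.MORPH_OPEN,np.ones((3,3)))>0
    print(' board',cv2.minAreaRect((P[bd][:,:2]*1000).astype(np.float32)))
c=load('top0');a=cv2.imread('pics/top0.png')[150:290,130:280]
cv2.imwrite('pics/crop.png',cv2.resize(a,None,fx=4,fy=4,interpolation=cv2.INTER_CUBIC))
E
```

```text
top0 bar 580 505.8083190917969 191.5919952392578 (214.0865478515625, 25.285667419433594) 23.438392639160156 zmax [0.16747935 0.17458758 0.17797355]
 frame ((503.5060729980469, 191.40945434570312), (209.64022827148438, 195.09678649902344), 23.314231872558594)
 board z 0.012164531325316748
 tin [[0.259, -0.379, 0.046], [0.444, -0.231, 0.053], [0.648, -0.063, 0.058]] ((450.3458251953125, -221.26412963867188), (398.2683410644531, 317.148681640625), 0.3150189220905304)
 board ((0.0, 0.0), (0.0, 0.0), 0.0)
side0 bar 515 506.87506103515625 197.98529052734375 (212.34356689453125, 30.461894989013672) 23.93487548828125 zmax [0.15662569 0.17083794 0.17588027]
 frame ((502.1504821777344, 206.85211181640625), (216.40481567382812, 199.85549926757812), 17.813304901123047)
 board z 0.011007246099014191
 tin [[0.258, -0.376, 0.045], [0.453, -0.186, 0.05], [0.646, -0.055, 0.056]] ((450.4293518066406, -216.6982421875), (396.513427734375, 325.21954345703125), 0.11171751469373703)
 board ((526.5347900390625, 218.97674560546875), (365.9630126953125, 282.6206970214844), 3.514214038848877)
```

View pics/crop.png

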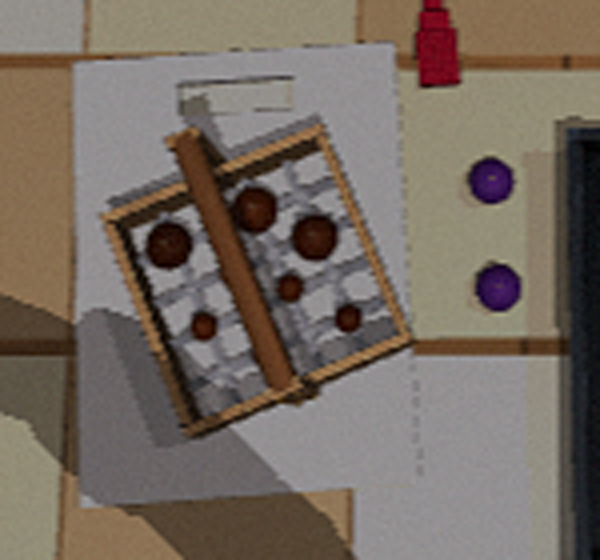

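The crop shows three big nuts at (168,245), (254,210) and (315,238). Three small ones are visible, and the other two are probably hidden by the bar. The bar's middle is at about (0.505, 0.192) m, turned 23.4°.

Emit:
drive_tool:
  targets: [-0.4,-0.25,0,0,0,-0.6,85,-1.2,-0.75,0,0,0,-1.8,85,-2.2,-1.37,0,0,0,-3.2,85,-3.2,-2,0,0,0,-4.8,85,-4.2,-2.6,0,0,0,-6.3,85,-5.2,-3.23,0,0,0,-7.8,85,-6.2,-3.85,0,0,0,-9.2,85,-7.2,-4.47,0,0,0,-10,85]
  force: 100

```text
t: 0.9
tool_pos: [0.458, 0.2679, 0.2311]
eef_rot: [180.0, -0.0, -156.4]
contact_force: [1.1, 1.0, -0.6]
width: 0.0848
gripper_force: 0.0
```

```bash
cat >> h.py <<'E'
from scipy.spatial.transform import Rotation as Ro
def go(p,yaw):
    s=ctrl.observe(); R=Ro.from_euler('xyz',s['eef_rot'],degrees=True); T=Ro.from_euler('xyz',[180,0,yaw],degrees=True)
    print('t',round(s['t'],2),'pos',s['tool_pos'].round(4),'rot',s['eef_rot'].round(2),'w',round(s['width'],4),'F',s['contact_force'].round(1),'g',round(s['gripper_force'],1),'j',s['joints'].round(0))
    print('shift',(R.inv().apply(np.array(p)-s['tool_pos'])/.04).round(2),'turn',((R.inv()*T).as_rotvec(degrees=True)/5).round(2))
E
python3 -c "
from h import *
go([.5055,.192,.231],203.4)"
```

```text
t 0.9 pos [0.458  0.2679 0.2311] rot [ 1.8000e+02 -1.0000e-02 -1.5636e+02] w 0.0848 F [ 1.1  1.  -0.6] g 0.0 j [-34.  14.  -2. 104.   1.  61.  78.]
shift [-0.33 -2.21  0.  ] turn [ 0.   -0.    0.05]
```

Emit:
drive_tool:
  targets: [-0.15,-0.8,0,0,0,0,85,-0.25,-1.6,0,0,0,0,85,-0.33,-2.2,0,0,0,0,85,-0.33,-2.22,0.1,0,0,0,85,-0.33,-2.22,0.3,0,0,0,85,-0.33,-2.22,0.5,0,0,0,85,-0.33,-2.22,0.5,0,0,0,85,-0.33,-2.22,0.5,0,0,0,85]

```text
t: 1.7
tool_pos: [0.5041, 0.1944, 0.2108]
eef_rot: [180.0, -0.1, -156.5]
contact_force: [0.3, 0.6, 0.4]
width: 0.0852
gripper_force: 0.0
```

```bash
python3 -c "
from h import *
go([.5055,.192,.143],203.4)
shot('wrist','w1')"
```

```text
t 1.7 pos [0.5041 0.1944 0.2108] rot [ 1.7999e+02 -5.0000e-02 -1.5653e+02] w 0.0852 F [0.3 0.6 0.4] g 0.0 j [-27.  16.   1. 105.  -0.  59.  88.]
shift [-0.01 -0.07  1.7 ] turn [ 0.   -0.01  0.01]
```

View pics/w1.png

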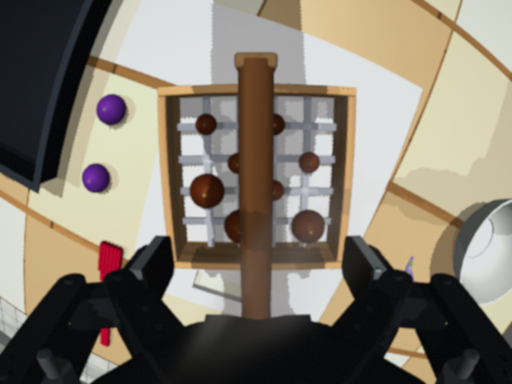

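The wrist view has the bar centred at about u=256 and parallel to the fingers. All five small nuts are at (205,124), (277,124), (235,162), (309,161) and (277,190). The big ones are at (207,190), (237,226) and (308,226). Next I descend and grip.

Emit:
drive_tool:
  targets: [0,-0.06,0.5,0,0,0,85,0,-0.06,1.1,0,0,0,85,0,-0.06,1.5,0,0,0,85,0,-0.06,1.7,0,0,0,85,0,-0.06,1.7,0,0,0,85,0,-0.06,1.7,0,0,0,60,0,-0.06,1.7,0,0,0,40,0,-0.06,1.7,0,0,0,20]
  force: 100

```text
t: 2.55
tool_pos: [0.5062, 0.1915, 0.1441]
eef_rot: [180.0, 0.1, -156.6]
contact_force: [0.1, 0.6, 0.1]
width: 0.0435
gripper_force: 0.0
```

Emit:
drive_tool:
  targets: [0,0,0,0,0,0,10,0,0,0,0,0,0,10,0,0,0,0,0,0,10,0,0,0,0,0,0,10,0,0,0,0,0,0,10,0,0,0,0,0,0,10,0,0,0,0,0,0,10,0,0,0,0,0,0,10]

```text
t: 3.35
tool_pos: [0.5057, 0.1924, 0.1438]
eef_rot: [179.9, 0.1, -156.6]
contact_force: [-2.6, 5.1, 4.4]
width: 0.021
gripper_force: 99.1
```

```bash
python3 -c "
from h import *
go([.5055,.192,.143],203.4)"
```

```text
t 3.35 pos [0.5057 0.1924 0.1438] rot [ 1.7994e+02  6.0000e-02 -1.5658e+02] w 0.021 F [-2.6  5.1  4.4] g 99.1 j [-26.  21.   1. 109.  -0.  50.  88.]
shift [ 0.01 -0.01  0.02] turn [0.01 0.01 0.  ]
```

Emit:
drive_tool:
  targets: [0,0,-0.08,0,0,0,10,0,0,-0.25,0,0,0,10,0,0,-0.5,0,0,0,10,0,0,-0.85,0,0,0,10,0,0,-1.2,0,0,0,10,0,0,-1.5,0,0,0,10,0,0,-1.75,0,0,0,10,0,0,-1.85,0,0,0,10]

```text
t: 4.15
tool_pos: [0.5062, 0.1913, 0.2186]
eef_rot: [-180.0, 0.1, -156.6]
contact_force: [-0.8, 0.8, -6.6]
width: 0.0207
gripper_force: 98.0
```

```bash
python3 -c "
from h import *
go([.45,-.22,.218],180)"
```

```text
t 4.15 pos [0.5062 0.1913 0.2186] rot [-1.8000e+02  9.0000e-02 -1.5665e+02] w 0.0207 F [-0.8  0.8 -6.6] g 98.0 j [-27.  16.   1. 104.  -0.  60.  88.]
shift [ 5.37 -8.88  0.01] turn [0.   0.02 4.67]
```

Emit:
drive_tool:
  targets: [0.06,-0.11,0,0,0,0,10,0.19,-0.32,0,0,0,0,10,0.39,-0.64,0,0,0,0,10,0.65,-1.07,0,0,0,0,10,0.97,-1.6,0,0,0,0,10,1.36,-2.25,0,0,0,0,10,1.81,-2.99,0,0,0,0,10,2.26,-3.74,0,0,0,0,10]

```text
t: 4.95
tool_pos: [0.481, 0.0155, 0.2169]
eef_rot: [-180.0, -0.1, -156.7]
contact_force: [0.3, -0.1, -4.1]
width: 0.0205
gripper_force: 98.1
```

Emit:
drive_tool:
  targets: [0.45,-0.75,0,0,0,0.3,10,0.9,-1.5,0,0,0,0.9,10,1.36,-2.25,0,0,0,1.6,10,1.81,-2.99,0,0,0,2.3,10,2.2,-3.64,0,0,0,3.0,10,2.52,-4.17,0,0,0,3.7,10,2.78,-4.6,0,0,0,4.3,10,2.97,-4.92,0,0,0,4.67,10]

```text
t: 5.75
tool_pos: [0.45, -0.2117, 0.2171]
eef_rot: [-180.0, -0.0, 179.8]
contact_force: [-0.2, -0.4, -4.7]
width: 0.0209
gripper_force: 98.1
```

```bash
python3 -c "
from h import *
go([.45,-.22,.218],180)
shot('wrist','w2')"
```

```text
t 5.75 pos [ 0.45   -0.2117  0.2171] rot [-1.8000e+02 -3.0000e-02  1.7978e+02] w 0.0209 F [-0.2 -0.4 -4.7] g 98.1 j [  3.  12.  19. 111.  -4.  58. 114.]
shift [-0.   -0.21 -0.02] turn [-0.   -0.01 -0.04]
```

View pics/w2.png

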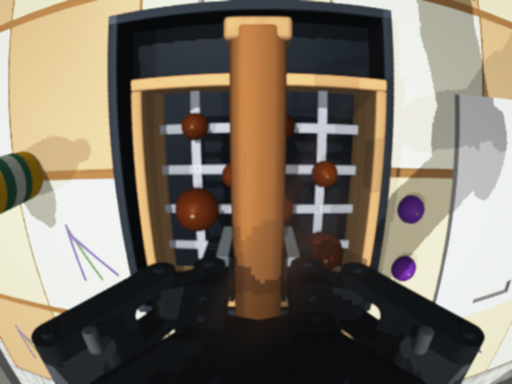

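The nuts have not moved and the riddle is over the tin. Now I shake it diagonally to the strips.

Emit:
drive_tool:
  targets: [0.35,0.15,0,0,0,0,10,-0.35,-0.55,0,0,0,0,10,0.35,0.15,0,0,0,0,10,-0.35,-0.55,0,0,0,0,10,0.35,0.15,0,0,0,0,10,-0.35,-0.55,0,0,0,0,10,0.0,-0.2,0,0,0,0,10,0.0,-0.2,0,0,0,0,10]

```text
t: 6.6
tool_pos: [0.4499, -0.2161, 0.216]
eef_rot: [179.9, -0.2, -179.9]
contact_force: [-1.1, 1.2, -4.3]
width: 0.0204
gripper_force: 101.7
```

```bash
python3 -c "
from h import *
go([.45,-.22,.218],180)
a=shot('wrist','w3')['color'];b=shot('top','t3')['color']
b=cv2.resize(b[160:310,255:385],None,fx=2.56,fy=2.56,interpolation=cv2.INTER_CUBIC)
cv2.imwrite('pics/c3.png',np.hstack([a[:,80:460],b])[...,::-1])"
```

```text
t 6.6 pos [ 0.4499 -0.2161  0.216 ] rot [ 179.89   -0.2  -179.89] w 0.0204 F [-1.1  1.2 -4.3] g 101.7 j [  3.  12.  20. 111.  -5.  58. 115.]
shift [-0.   -0.1  -0.05] turn [ 0.02 -0.04  0.02]
```

View pics/c3.png

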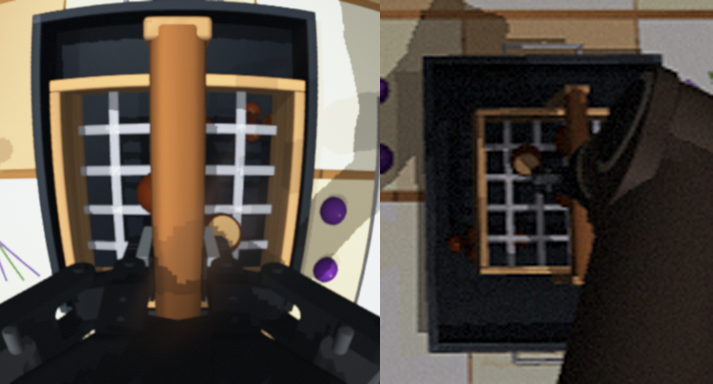

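Most of the small nuts are through: some show in the tin at wrist (255,118) and top (460,243). One big nut has tipped over at (222,230). I'll check from the side camera.

```bash
python3 -c "
from h import *
a=shot('side','s4')['color'][110:230,220:360]
cv2.imwrite('pics/c4.png',cv2.resize(cv2.convertScaleAbs(a,alpha=1.6),None,fx=5,fy=5,interpolation=cv2.INTER_CUBIC)[...,::-1])"
```

```text
(no output)
```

View pics/c4.png

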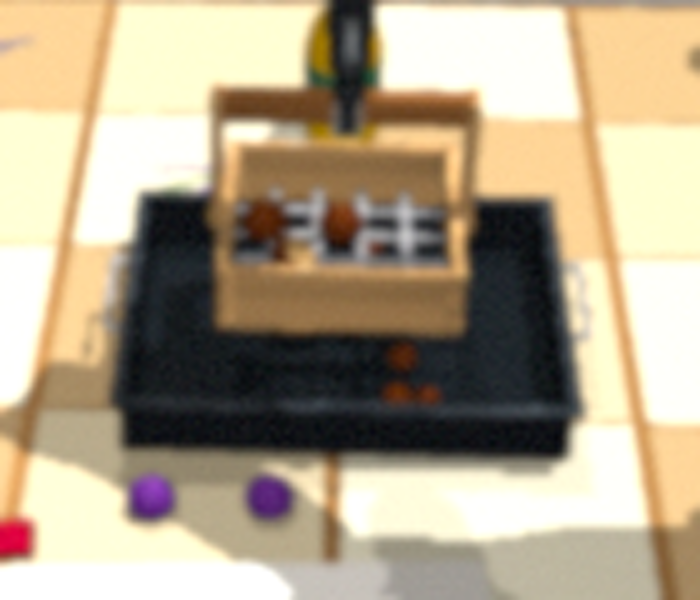

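I count three small nuts in the tin at (400,357), (398,392) and (428,395). Another may be visible through a hole at (375,248). I'll shake again along the other diagonal and recount.

Emit:
drive_tool:
  targets: [0.35,-0.4,0,0,0,0,10,-0.35,0.3,0,0,0,0,10,0.35,-0.4,0,0,0,0,10,-0.35,0.3,0,0,0,0,10,0.35,-0.4,0,0,0,0,10,-0.35,0.3,0,0,0,0,10,0.0,-0.05,0,0,0,0,10,0.0,-0.05,0,0,0,0,10]

```text
t: 7.55
tool_pos: [0.4505, -0.2211, 0.2178]
eef_rot: [-179.9, 0.0, 180.0]
contact_force: [-0.5, -1.4, -5.5]
width: 0.0208
gripper_force: 102.0
```

Emit:
drive_tool:
  targets: [0,0,0,0,0,0,10,0,0,-0.2,0,0,0,10,0,0,-0.6,0,0,0,10,0,0,-1.1,0,0,0,10,0,0,-1.6,0,0,0,10,0,0,-2.1,0,0,0,10,0,0,-2.4,0,0,0,10,0,0,-2.5,0,0,0,10]

```text
t: 8.35
tool_pos: [0.4518, -0.2198, 0.3189]
eef_rot: [-180.0, 0.2, -180.0]
contact_force: [0.0, -0.2, -5.0]
width: 0.0209
gripper_force: 102.0
```

```bash
python3 -c "
from h import *
go([.45,-.22,.218],180)
r=lambda a,s:cv2.resize(a,s,interpolation=cv2.INTER_CUBIC)
w=shot('wrist','w5')['color'];s=shot('side','s5')['color'];t=shot('top','t5')['color']
L=r(w[:290,100:420],(400,362)); S=r(cv2.convertScaleAbs(s[90:230,220:360],alpha=1.6),(400,400)); T=r(cv2.convertScaleAbs(t[160:310,255:385],alpha=1.6),(312,362))
a=np.zeros((600,800,3),np.uint8); a[:300,:400]=r(w[:290,100:420],(400,300)); a[:400,400:]=S; a[300:,:400]=r(cv2.convertScaleAbs(t[160:310,245:395],alpha=1.6),(400,300))
cv2.imwrite('pics/c5.png',a[...,::-1])"
```

```text
t 8.35 pos [ 0.4518 -0.2198  0.3189] rot [-1.7997e+02  1.5000e-01 -1.7997e+02] w 0.0209 F [ 0.  -0.2 -5. ] g 102.0 j [  2.   7.  20. 102.  -3.  71. 113.]
shift [ 0.05 -0.    2.52] turn [-0.01  0.03  0.01]
```

View pics/c5.png

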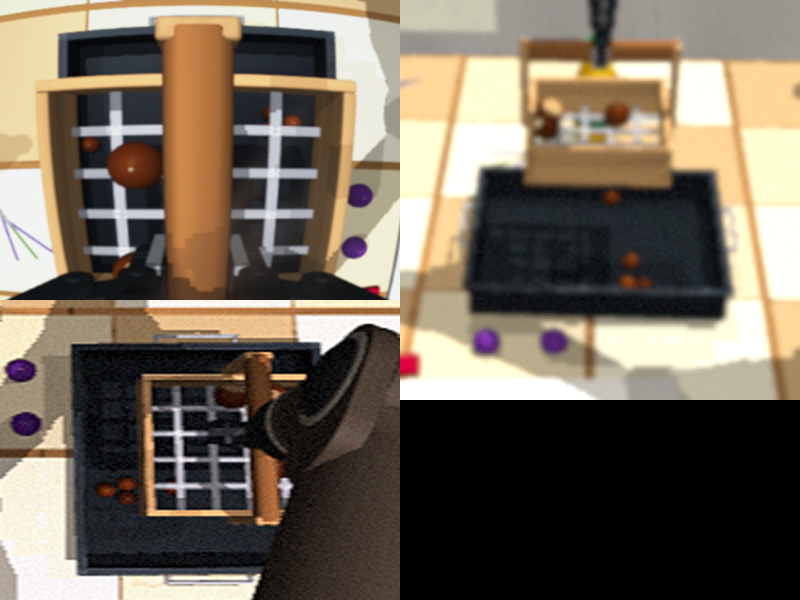

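```bash
cat > loc.py <<'E'
from h import *
import sys
def loc(fn,u0,v0,r):
    c=load(fn); P=cloud(c)
    if fn[0]=='w':
        H,W=c['depth'].shape; f=H/2/np.tan(np.radians(c['vertical_fov'])/2)
        v,u=np.mgrid[:H,:W]; du,dv=u-c['cx'],v-c['cy']; rr=np.hypot(du,dv)+1e-9; th=rr/f; d=c['depth']
        k=np.tan(th)/rr; P=(np.stack([du*k*d,dv*k*d,d],-1)-c['t'])@c['R']
    col=c['color'].astype(int); m=np.zeros(col.shape[:2],bool); m[v0-r:v0+r+1,u0-r:u0+r+1]=1
    m&=(col[...,0]>1.6*col[...,2])&(col[...,0]>45)&(c['depth']>0)
    q=P[m]; print(fn,u0,v0,len(q),np.median(q,axis=0).round(3),q[:,2].min().round(3),q[:,2].max().round(3)) if len(q) else print(fn,u0,v0,'none',col[v0,u0])
E
python3 - <<'E'
from loc import *
loc('s5',294,159,5); loc('s5',300,180,3); loc('s5',299,189,3); loc('s5',306,189,3)
loc('t5',309,254,3);loc('t5',285,254,3);loc('t5',292,251,3);loc('t5',292,259,3)
loc('w5',172,140,5);loc('w5',208,160,12);loc('w5',334,117,5);loc('w5',314,110,4);loc('w5',197,255,5)
loc('s5',276,129,4);loc('s5',271,133,4);loc('s5',296,129,4)
E
```

```text
s5 294 159 25 [ 0.427 -0.339  0.023] 0.005 0.189
s5 300 180 20 [ 0.397 -0.181  0.013] -0.002 0.023
s5 299 189 23 [ 0.402 -0.123  0.019] 0.0 0.055
s5 306 189 11 [ 0.379 -0.123  0.015] 0.011 0.021
t5 309 254 2 [ 0.39  -0.187  0.018] 0.018 0.019
t5 285 254 23 [ 0.39  -0.105  0.021] 0.016 0.024
t5 292 251 23 [ 0.4   -0.128  0.023] 0.017 0.028
t5 292 259 5 [ 0.374 -0.131  0.021] 0.017 0.022
w5 172 140 115 [ 0.425 -0.35   0.02 ] 0.012 0.023
w5 208 160 623 [ 0.422 -0.258  0.232] 0.224 0.235
w5 334 117 96 [ 0.389 -0.105  0.02 ] 0.011 0.023
w5 314 110 34 [ 0.38  -0.137  0.017] 0.013 0.021
w5 197 255 109 [ 0.507 -0.273  0.228] 0.004 0.361
s5 276 129 52 [ 0.508 -0.26   0.223] 0.19 0.234
s5 271 133 45 [ 0.526 -0.215  0.223] -0.008 0.237
s5 296 129 67 [ 0.423 -0.251  0.221] 0.199 0.233
```

All five small nuts are located on the tin floor (z≈0.02): three near y≈−0.12, one at y=−0.185 and one at y=−0.345. The three big ones are still in the riddle. Now I carry it back.

Emit:
drive_tool:
  targets: [-0.02,0.12,0,0,0,0,10,-0.05,0.37,0,0,0,0,10,-0.1,0.74,0,0,0,0,10,-0.16,1.24,0,0,0,0,10,-0.24,1.86,0,0,0,0,10,-0.34,2.61,0,0,0,0,10,-0.45,3.47,0,0,0,0,10,-0.57,4.34,0,0,0,0,10]

```text
t: 9.3
tool_pos: [0.4735, -0.044, 0.3168]
eef_rot: [180.0, -0.0, -180.0]
contact_force: [1.1, 0.2, -5.0]
width: 0.0207
gripper_force: 102.0
```

Emit:
drive_tool:
  targets: [-0.11,0.87,0,0,0,-0.3,10,-0.23,1.74,0,0,0,-0.9,10,-0.34,2.61,0,0,0,-1.6,10,-0.45,3.47,0,0,0,-2.3,10,-0.55,4.22,0,0,0,-3.0,10,-0.63,4.84,0,0,0,-3.7,10,-0.7,5.34,0,0,0,-4.3,10,-0.75,5.71,0,0,0,-4.67,10]

```text
t: 10.1
tool_pos: [0.5037, 0.184, 0.3169]
eef_rot: [180.0, -0.0, -156.4]
contact_force: [-0.3, 0.1, -5.7]
width: 0.0202
gripper_force: 102.0
```

```bash
python3 -c "
from h import *
go([.5057,.192,.160],203.4)"
```

```text
t 10.1 pos [0.5037 0.184  0.3169] rot [ 1.7999e+02 -3.0000e-02 -1.5641e+02] w 0.0202 F [-0.3  0.1 -5.7] g 102.0 j [-25.  11.  -1.  97.   0.  72.  88.]
shift [-0.13  0.16  3.92] turn [ 0.   -0.01  0.04]
```

Emit:
drive_tool:
  targets: [-0.03,0.05,0.25,0,0,0,10,-0.07,0.1,0.75,0,0,0,10,-0.13,0.18,1.4,0,0,0,10,-0.13,0.18,2.1,0,0,0,10,-0.13,0.18,2.8,0,0,0,10,-0.13,0.18,3.4,0,0,0,10,-0.13,0.18,3.75,0,0,0,10,-0.13,0.18,3.9,0,0,0,10]

```text
t: 10.9
tool_pos: [0.5048, 0.1889, 0.1591]
eef_rot: [-179.9, -0.2, -156.8]
contact_force: [-0.7, -0.2, -4.8]
width: 0.0206
gripper_force: 102.0
```

Emit:
drive_tool:
  targets: [0,0,0.05,0,0,0,10,0,0,0.12,0,0,0,10,0,0,0.19,0,0,0,10,0,0,0.25,0,0,0,10,0,0,0.3,0,0,0,10,0,0,0.34,0,0,0,10,0,0,0.36,0,0,0,10,0,0,0.36,0,0,0,10]

```text
t: 11.7
tool_pos: [0.5057, 0.191, 0.1468]
eef_rot: [180.0, -0.0, -156.6]
contact_force: [-0.1, 0.6, -5.2]
width: 0.0205
gripper_force: 102.0
```

```bash
python3 -c "
from h import *
go([.5057,.192,.1438],203.4)"
```

```text
t 11.7 pos [0.5057 0.191  0.1468] rot [ 1.8000e+02 -1.0000e-02 -1.5663e+02] w 0.0205 F [-0.1  0.6 -5.2] g 102.0 j [-25.  21.  -1. 109.   1.  51.  87.]
shift [-0.01  0.02  0.08] turn [ 0.   -0.   -0.01]
```

Emit:
drive_tool:
  targets: [0,0,0.02,0,0,0,10,0,0,0.04,0,0,0,10,0,0,0.06,0,0,0,10,0,0,0.07,0,0,0,10,0,0,0.08,0,0,0,10,0,0,0.08,0,0,0,10,0,0,0.08,0,0,0,10,0,0,0.08,0,0,0,10]

```text
t: 12.5
tool_pos: [0.5058, 0.1903, 0.1447]
eef_rot: [-180.0, 0.0, -156.7]
contact_force: [-4.2, -5.1, 6.5]
width: 0.0206
gripper_force: 103.7
```

The riddle is resting on the board, so I open slowly.

Emit:
drive_tool:
  targets: [0,0,0,0,0,0,22,0,0,0,0,0,0,24,0,0,0,0,0,0,28,0,0,0,0,0,0,36,0,0,0,0,0,0,46,0,0,0,0,0,0,60,0,0,0,0,0,0,75,0,0,0,0,0,0,85]

```text
t: 13.3
tool_pos: [0.5057, 0.191, 0.1437]
eef_rot: [180.0, 0.0, -156.6]
contact_force: [-0.1, 0.2, 0.4]
width: 0.0843
gripper_force: 0.0
```

Emit:
drive_tool:
  targets: [0,0,0,0,0,0,85,0,0,-0.1,0,0,0,85,0,0,-0.4,0,0,0,85,0,0,-0.9,0,0,0,85,0,0,-1.6,0,0,0,85,0,0,-2.4,0,0,0,85,0,0,-3,0,0,0,85,0,0,-3.3,0,0,0,85]

```text
t: 14.1
tool_pos: [0.5066, 0.1914, 0.2791]
eef_rot: [180.0, 0.2, -156.6]
contact_force: [-0.1, 0.4, -0.0]
width: 0.0851
gripper_force: 0.0
```

```bash
python3 -c "
from h import *
go([.5057,.192,.1438],203.4)
r=lambda a,s:cv2.resize(a,s,interpolation=cv2.INTER_CUBIC)
w=shot('wrist','w6')['color'];s=shot('side','s6')['color'];t=shot('top','t6')['color']
a=np.zeros((600,800,3),np.uint8); a[:300,:400]=r(w,(400,300)); a[:300,400:]=r(s,(400,300)); a[300:,:400]=r(cv2.convertScaleAbs(t[160:310,245:395],alpha=2),(400,300)); a[300:,400:]=r(cv2.convertScaleAbs(s[140:290,200:350],alpha=1.5),(400,300))
cv2.imwrite('pics/c6.png',a[...,::-1])"
```

```text
t 14.1 pos [0.5066 0.1914 0.2791] rot [ 179.99    0.25 -156.64] w 0.0851 F [-0.1  0.4 -0. ] g 0.0 j [-25.  13.  -1. 100.   0.  67.  87.]
shift [0.03 0.02 3.38] turn [ 0.    0.05 -0.01]
```

View pics/c6.png

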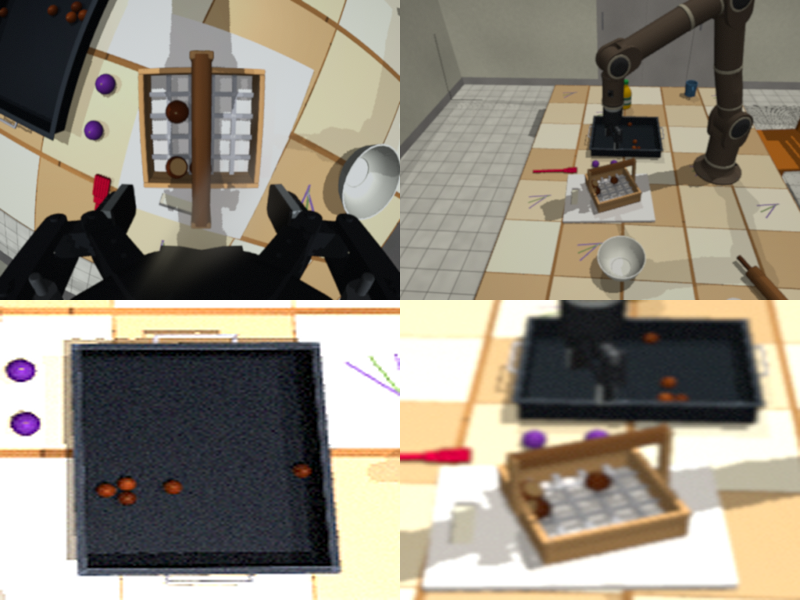

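All five small nuts are in the tin: (106,490), (127,484), (127,498), (172,487) and (302,470) in the top crop. The riddle stands flat on the board. Two big nuts are clear, so I'll confirm the third and then hand in.

```bash
python3 - <<'E'
from loc import *
loc('s6',249,234,3); loc('s6',252,244,3); loc('s6',274,230,4); loc('w6',226,142,10); loc('w6',226,213,12)
a=load('s6')['color'][205:275,225:300]
cv2.imwrite('pics/c7.png',cv2.resize(cv2.convertScaleAbs(a,alpha=1.4),None,fx=8,fy=8,interpolation=cv2.INTER_CUBIC)[...,::-1])
E
```

```text
s6 249 234 44 [0.584 0.185 0.054] 0.048 0.061
s6 252 244 39 [0.572 0.233 0.053] 0.043 0.07
s6 274 230 63 [0.497 0.157 0.049] 0.035 0.057
w6 226 142 216 [0.497 0.141 0.055] 0.046 0.059
w6 226 213 539 [0.583 0.179 0.054] 0.024 0.063
```

View pics/c7.png

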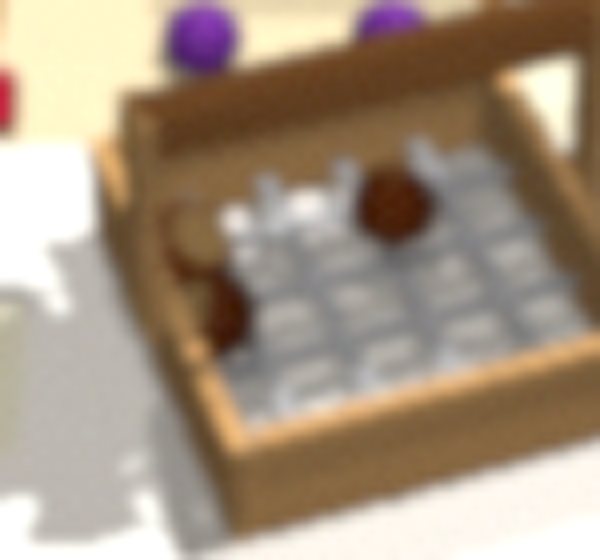

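The crop shows all three big nuts in the riddle, at (197,240), (225,312) and (394,203).

```bash
python3 -c "
from plant import ctrl
print(ctrl.hand_in())"
```

```text
the job is handed in; nothing more can be done
None
```

I handed the job in at about 14 s on the robot's clock: all five small chestnuts are in the tin, and the riddle stands flat on the board, set down gently, with the three big ones in it (one tipped over in the shaking); the bottle, bowl and brush were left alone.

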